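Third hand for fitting a case hasp

TASK

I am about to drive the two screws of this wooden case's hasp and need a third hand: swing the hasp over onto its staple so that it lies shut against the front of the case, then push the case back flush against the spring stop with a steady force of about 10 N, so that the stop's pointer stands between the front and rear pairs of gauge posts (never drive the stop to the end of its travel). Keep pressing: finish while still holding the case there, with the hasp shut, and leave the charcoal block, the screwdriver and the cup where they are.

Things in the scene. Friction and masses are not known exactly. Their poses are not given: they have to be found in the camera images.
- case: loose wooden tool case, lid shut and rigid with it, about 0.5 kg: 110 along its x, 170 along y, 65 high, on the bench. Origin: centre of its underside. The front with hasp and staple faces its -x (to the robot), the plain flat back its +x (to the stop). A thin leaf and two unscrewed screw heads on the lid by the hinge reach 71 high. Sliding it takes 2 to 5 N on top of the force on the stop.
- staple (a point): outer end of the staple, a fixed steel loop on the middle of the case's front: 5 mm wide along the case's y, from 30 to 48 mm above the bench, sticking out 15.5 mm from the front face (10 mm proud of the shut hasp, through its slot). This point is 70.5 mm to the case's -x of its origin, 39 mm up
- hasp (a joint): angle of the hasp flap. 0 = shut, hanging straight down along the case's front (outer face 5.5 mm off the front face, tip 13 mm above the bench); 1.57 = level, pointing to the case's -x; 3.14 = upright; up to 4.4 = thrown back over the lid. Starts leaning back over the lid (3.3 to 4.0); lift its tip as you bring it over, a level push can jam. Stiff hinge: it stays where left; about 0.5 to 1 N at its tip moves it
- hasp_hinge (a point): point on the hasp's hinge axis (which runs along the case's y at its top front edge), mid-width: 59 mm to the case's -x of its origin and 66 mm up
- hasp_tip (a point): middle of the free rolled end of the hasp, 53 mm from the hinge axis. The hasp is a steel flap 44 wide (along the case's y) and 3 thick, with a slot 14 wide running from 18 to 36 mm from the hinge, which drops over the staple
- stop: spring stop fixed to the bench behind the case: a steel plate 150 wide (along its y), 4 to 49 high, 14 thick, sliding towards a grey block (50 x 130 x 45) that begins 60 mm behind the origin. Origin: on the bench under the middle of the plate's flat face at rest. The face looks to the stop's -x (to the robot). On the block stand two pairs of thin brass gauge posts
- stop_plate (a joint): how far the stop's plate is pushed from rest, m along the stop's +x; spring 600 N/m, no preload, end of travel 0.036. A tongue on the plate carries an upright dark pointer peg over the block: at 0.010 (6 N) it is level with the front pair of posts, 0.0165 is 10 N, at 0.025 (15 N) it is level with the rear pair
- charcoal: bystander: loose dark soldering block 75 x 55 x 35, origin at the centre of its underside
- screwdriver: bystander: loose screwdriver about 190 long with a red handle, lying along its x, blade to +x
- cup: bystander: white paper cup, 76 across, 90 high, standing, origin at the centre of its underside
Not all that is in view belongs to the job. There is more than one size of the case; the job needs the smaller. Several things have the shape of the stop; the one meant has the colours described above.

How it is judged:
By the outcome, as a careful person would: the job done as asked, in the order asked, and still so for the second after the job is handed in, while the arm keeps its last pose, push and grip.
It also fails if it takes over 43 s, if anything falls off the work surface, if the arm or the gripper's body presses on something with over 40 N, if the wrist force passes 120 N, or if a joint passes its speed limit or range.

ROBOT

A 6-joint arm with a two-finger parallel gripper is mounted at the origin on the work surface. World frame = base frame: x ahead of the robot, y to its left, z up, the work surface at z = 0. Lengths are in m, angles in rad, forces in N, time in s.
With the tool pointing down it reaches from about 0.25 to 0.775 m from the base axis. Payload 4 kg.
Tool frame: the origin (TCP) lies on the front face of the gripper's body, between the roots of the fingers; the fingertips stand ahead of it and the grasp point (between the pads) lies 78 mm ahead of it (tips_ahead is the z of the fingertips in the tool frame, in m); z points along the fingers, y is the line along which they close (so a half turn about z gives the same grasp; the last joint's range is limited). The gripper opens to 94 mm and grips with 3 to 60 N. Pads are 16 mm wide; open, the fingers measure 119 mm over their backs; the gripper's body (75 mm by 177 mm) begins 78 mm behind the grasp point.
Start: joints at [1.04, 0.087, 1.371, -0, 1.684, -0.103], TCP at [0.228, 0.5, 0.303] pointing down, gripper open.
Joint ranges: [-3.1, 3.1], [-0.76, 2.03], [0.27, 2.55], [-1.08, 4.22], [0.17, 2.65], [-2.57, 2.57]. Speed limits (rad/s): [2.79, 2.79, 3.14, 3.14, 3.14, 3.14].

INTERFACE

Orientations are given as a unit quaternion [w, x, y, z].
In Python, from station import observe, camera, job_done, tips_ahead gives the robot as it stands. The module is installed in compiled form; this text tells all that it offers.
- The arm moves only by the shell command python3 -m crank 'ROWS' [FORCE]. ROWS is JSON, a list of rows, each an object with "slide": the shift along the world's x, y, z in mm, a list of three; "angular": the turn, a rotation vector about the world's x, y, z in degrees, a list of three; "fingers": the closure, from 0 (fully open) to 1 (shut). A call has exactly 10 rows; each row shifts and turns the commanded pose from where the row before left it; what a row does not reach is not made up. A row lasts 1/12 s, in which the tool goes at most 41.7 mm and 7.16 degrees, less where a joint would pass 70% of its speed; a pose out of reach is approached as far as the arm can. A call with a gripper value outside its range is refused whole. The fingers move at their own pace and stop on an object; FORCE is the grip in N (left out, the last holds). Time passes only in rows, so rows that do not move let the fingers close, or fill a call up. It gives the time, the measured TCP pose, the force, the opening and the grip force at its end, in the units of the state.
- observe(): the state, without advancing time (a new reading comes with each control period).
- camera(name): name is "scene" or "top" or "wrist"; returns a dict with "pixels" (384x512x3 uint8, red, green, blue), "depth" (384x512 float32, m along the optical axis (not along the pixel's ray), 0 where there is no reading), "fx", "fy", "cx", "cy" (pixels), "origin" and "orientation" of the camera in the world; the wrist camera has in their place "mount" (4x4, takes a point from camera to tool coordinates, whose origin is the TCP and whose axes are the flange's). Camera axes: x right, y down, z forward; pixel columns grow to the right and rows downward; lengths in m; the calibration is good to about 2 mm. A picture is of the moment at which its call begins: read the wrist's pose just before it.
- job_done(): hands the job in; it is judged then, once.
The state is a dict: "clock": time; "qpos": joint angles; "joint_vel": joint speeds; "tau": joint torques, N m; "tcp_pos": TCP position; "orientation": TCP orientation; "contact_force": force on the tool from outside, world axes, zero at the start; "moment": the same for the moment, N m; "grip_width": finger opening in m; "grip_force": force on a finger pad.
Only numpy, scipy, OpenCV 4.12 (cv2) and the standard library are available. Lean on these libraries where they do the work, as an engineer would, in place of code of your own. Each camera call takes 0.05 s, during which the arm holds its last target. There are 200 camera calls.

## Working session

There is one attempt and no reset: what is moved stays moved. The work goes in short steps, Python scripts to look and compute and a shell command to move; the robot and the scene stay as the last step left them, time stands still between calls to the robot, and variables do not carry over. Pictures are saved under pics/ and viewed, at most 10 in all, crops included, and the job is handed in when it is done.

```bash
mkdir -p pics; cat > h.py <<'E'
import numpy as np, cv2
from scipy.spatial.transform import Rotation as R
from station import observe, camera, job_done, tips_ahead
def q(o): return R.from_quat([o[1],o[2],o[3],o[0]])
def grab(name):
    s=observe(); c=camera(name)
    if name=="wrist":
        M=np.array(c["mount"]); T=np.eye(4); T[:3,:3]=q(s["orientation"]).as_matrix(); T[:3,3]=s["tcp_pos"]; M=T@M
    else:
        M=np.eye(4); o=np.array(c["orientation"]); M[:3,:3]=q(o).as_matrix() if o.size==4 else o; M[:3,3]=c["origin"]
    d=c["depth"]; v,u=np.mgrid[:384,:512]
    P=np.stack([(u-c["cx"])/c["fx"]*d,(v-c["cy"])/c["fy"]*d,d],-1)@M[:3,:3].T+M[:3,3]
    P[d==0]=np.nan
    return c["pixels"],P
E
python3 - <<'E'
from h import *
s=observe(); print(s,tips_ahead() if callable(tips_ahead) else tips_ahead)
for n in ("scene","top"):
    p,P=grab(n); cv2.imwrite(f"pics/{n}.png",p[:,:,::-1]); np.savez(f"{n}.npz",p=p,P=P)
a=cv2.imread("pics/scene.png");b=cv2.imread("pics/top.png")
cv2.imwrite("pics/both.png",cv2.resize(np.hstack([a,b]),(800,300)))
E
```

```text
{'clock': 0.0, 'qpos': array([ 1.03988467e+00,  8.79298754e-02,  1.37215926e+00, -1.32132406e-06,
        1.68356742e+00, -1.03071182e-01]), 'joint_vel': array([ 0.00073282, -0.00104921, -0.00124992,  0.00068087, -0.00099761,
        0.0009368 ]), 'tau': array([-1.98774255e-04, -3.40190935e+01, -3.02421892e+01,  7.17311958e-02,
        3.29877832e-02, -1.64940998e-04]), 'tcp_pos': array([0.22803315, 0.50016442, 0.30156586]), 'orientation': array([-3.21043911e-04,  2.12292362e-01,  9.77205653e-01, -9.80738327e-04]), 'contact_force': array([-0.12871488,  0.3815762 , -0.44902183]), 'moment': array([ 0.00578647,  0.01878028, -0.0241085 ]), 'grip_force': 0.0, 'grip_width': 0.09390860108117671} 0.0972
```

View pics/top.png

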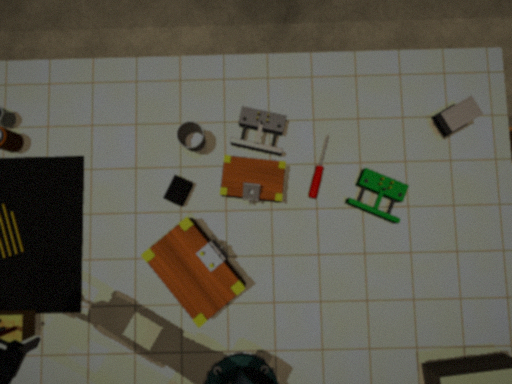

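View pics/scene.png

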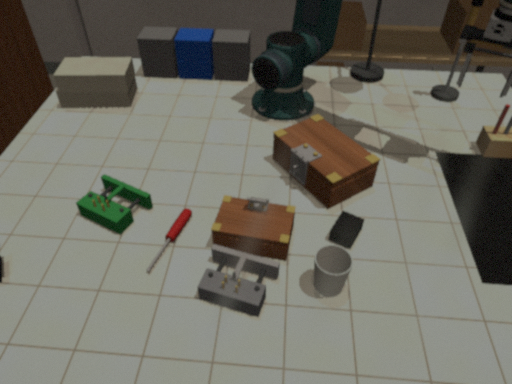

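Top view: candidate cases are the small one at (253,178) and the large one at (195,270). The small one fits, as it is about 170 wide and sits in front of the stop. Candidate stops are grey with brass posts (262,130) and green (378,195), and the grey/steel one fits. The bystanders are the charcoal block (178,190), the screwdriver (318,170) and the cup (190,137).

```bash
python3 - <<'E'
from h import *
D=np.load("top.npz");p,P=D["p"],D["P"]
c=cv2.convertScaleAbs(p[90:215,160:340,::-1],alpha=1.6,beta=20)
cv2.imwrite("pics/crop.png",cv2.resize(c,None,fx=4.4,fy=4.4,interpolation=cv2.INTER_CUBIC))
def rect(m,n):
    q_=P[m]; r=cv2.minAreaRect(q_[:,:2].astype(np.float32)); print(n,len(q_),np.round(r[0],4),np.round(r[1],4),round(r[2],2),"z",np.round(np.nanpercentile(q_[:,2],[5,50,95]),4))
    print(np.round(cv2.boxPoints(r),4).tolist())
v,u=np.mgrid[:384,:512]
z=P[...,2]
box=lambda a,b,c,d:(u>a)&(u<b)&(v>c)&(v<d)
rect(box(212,296,150,208)&(z>.058)&(z<.07),"lid")
rect(box(212,296,150,208)&(z>.074),"hasp")
rect(box(225,292,130,158)&(z>.03)&(z<.055),"plate")
rect(box(232,292,100,132)&(z>.03)&(z<.05),"block")
for n,b in (("charcoal",box(160,200,172,208)),("driver",box(305,335,130,202)),("cup",box(172,210,118,156)),("big",box(140,250,212,328))):
    rect(b&(z>.012),n)
for uu,vv in((251,186),(251,190),(251,196),(251,199),(253,170)): print(uu,vv,P[vv,uu])
E
```

```text
lid 2273 [ 0.5861 -0.0448] [0.1705 0.1179] 82.38 z [0.0618 0.0649 0.0681]
[[0.5163999795913696, -0.12150000035762787], [0.6331999897956848, -0.1371999979019165], [0.6559000015258789, 0.03189999982714653], [0.5389999747276306, 0.04749999940395355]]
hasp 200 [ 0.5533 -0.0411] [0.0427 0.0352] 86.93 z [0.0753 0.092  0.1034]
[[0.534600019454956, -0.061500001698732376], [0.5698000192642212, -0.06340000033378601], [0.5720000267028809, -0.020800000056624413], [0.536899983882904, -0.01889999955892563]]
plate 434 [ 0.7051 -0.0617] [0.1494 0.0636] 78.1 z [0.0315 0.0481 0.0531]
[[0.6585999727249146, -0.1281999945640564], [0.72079998254776, -0.14139999449253082], [0.7516000270843506, 0.004800000227987766], [0.6894000172615051, 0.017899999395012856]]
block 775 [ 0.7506 -0.0738] [0.1297 0.0681] 75.94 z [0.0378 0.0449 0.0483]
[[0.7017999887466431, -0.12839999794960022], [0.767799973487854, -0.14499999582767487], [0.7993999719619751, -0.019099999219179153], [0.733299970626831, -0.0024999999441206455]]
charcoal 552 [0.5635 0.168 ] [0.0555 0.0745] 62.79 z [0.0263 0.0345 0.0378]
[[0.5177000164985657, 0.
[... 419 characters left out ...]
21] [0.0746 0.073 ] 43.44 z [0.0183 0.063  0.0911]
[[0.6568999886512756, 0.12300000339746475], [0.7071999907493591, 0.06989999860525131], [0.7613000273704529, 0.12120000272989273], [0.7110999822616577, 0.17419999837875366]]
big 5971 [0.3503 0.109 ] [0.2425 0.1787] 38.7 z [0.0868 0.0921 0.0958]
[[0.19979999959468842, 0.10289999842643738], [0.31150001287460327, -0.0364999994635582], [0.5008000135421753, 0.11509999632835388], [0.38909998536109924, 0.25450000166893005]]
251 186 [ 0.56310984 -0.04161176  0.09912041]
251 190 [ 0.55558945 -0.04099688  0.06792401]
251 196 [ 0.53840707 -0.0407315   0.07741055]
251 199 [ 0.53093721 -0.0404396   0.06902205]
253 170 [ 0.61111061 -0.0477245   0.06357132]
```

View pics/crop.png

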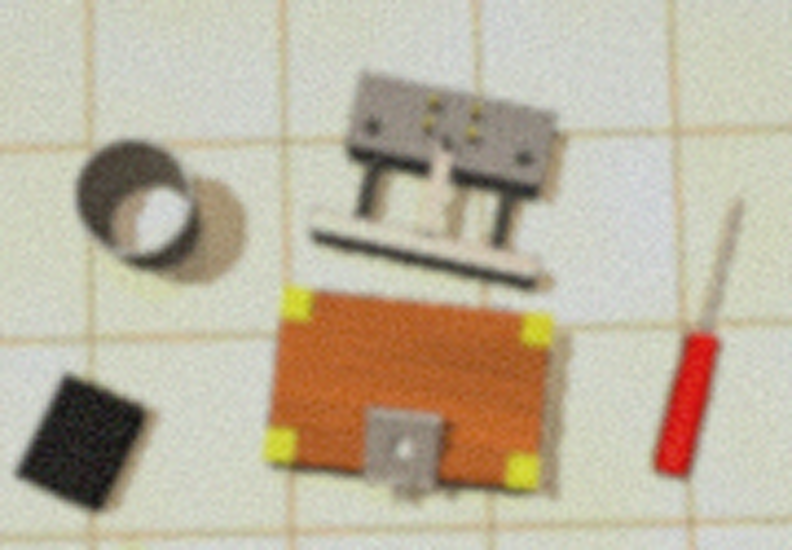

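Confirmed: small case (hasp at crop (405,445)), grey stop with brass posts (455,115). Moving above the case for a closer wrist look.

```bash

python3 -m crank '[{"slide":[14,-27,0],"angular":[0,0,0.9],"fingers":0.78},{"slide":[14,-27,0],"angular":[0,0,0.9],"fingers":0.78},{"slide":[14,-27,0],"angular":[0,0,0.9],"fingers":0.78},{"slide":[14,-27,0],"angular":[0,0,0.9],"fingers":0.78},{"slide":[14,-27,0],"angular":[0,0,0.9],"fingers":0.78},{"slide":[14,-27,0],"angular":[0,0,0.9],"fingers":0.78},{"slide":[14,-27,0],"angular":[0,0,0.9],"fingers":0.78},{"slide":[14,-27,0],"angular":[0,0,0.9],"fingers":0.78},{"slide":[14,-27,0],"angular":[0,0,0.9],"fingers":0.78},{"slide":[14,-27,0],"angular":[0,0,0.9],"fingers":0.78}]' 20
python3 -m crank '[{"slide":[14,-27,0],"angular":[0,0,0.9],"fingers":0.78},{"slide":[14,-27,0],"angular":[0,0,0.9],"fingers":0.78},{"slide":[14,-27,0],"angular":[0,0,0.9],"fingers":0.78},{"slide":[14,-27,0],"angular":[0,0,0.9],"fingers":0.78},{"slide":[14,-27,0],"angular":[0,0,0.9],"fingers":0.78},{"slide":[14,-27,0],"angular":[0,0,0.9],"fingers":0.78},{"slide":[14,-27,0],"angular":[0,0,0.9],"fingers":0.78},{"slide":[14,-27,0],"angular":[0,0,0.9],"fingers":0.78},{"slide":[14,-27,0],"angular":[0,0,0.9],"fingers":0.78},{"slide":[0,0,0],"angular":[0,0,0],"fingers":0.78}]'
python3 - <<'E'
from h import *
p,P=grab("wrist"); np.savez("w1.npz",p=p,P=P); cv2.imwrite("pics/w1.png",cv2.convertScaleAbs(p[:,:,::-1],alpha=1.4,beta=15))
s=observe(); print(s["tcp_pos"],q(s["orientation"]).as_matrix().round(3),s["contact_force"])
E
```

```text
clock: 0.93
tcp_pos: [0.3683, 0.229, 0.3023]
orientation: [-0.0, 0.134, 0.991, -0.0]
contact_force: [1.0, 0.1, 0.7]
grip_width: 0.0307
grip_force: 0.0
clock: 1.77
tcp_pos: [0.4956, -0.0166, 0.3015]
orientation: [-0.001, 0.067, 0.998, -0.001]
contact_force: [0.1, -0.2, -0.4]
grip_width: 0.0208
grip_force: 0.0
[ 0.49465363 -0.0145492   0.30157729] [[-0.991  0.133 -0.002]
 [ 0.133  0.991  0.   ]
 [ 0.002 -0.    -1.   ]] [-1.1256028   0.83818943  0.71193817]
```

View pics/w1.png

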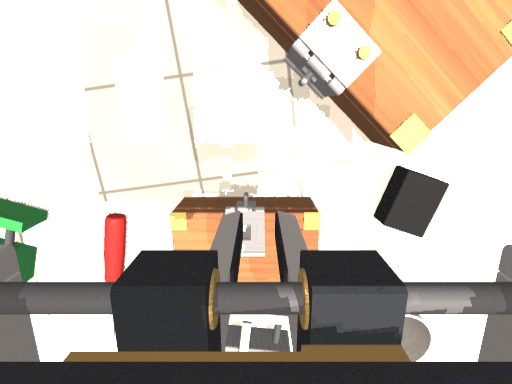

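The wrist view shows the case's front edge at row ~205, the staple (247,200), the hasp flap (245,235) between the fingers, and the stop (255,335) partly hidden. Next I fit the case and stop poses.

```bash
python3 - <<'E'
from h import *
D=np.load("w1.npz");p,P=D["p"],D["P"]; v,u=np.mgrid[:384,:512]; z=P[...,2]
box=lambda a,b,c,d:(u>=a)&(u<b)&(v>=c)&(v<d)
# front lid edge per column
def edge(cols,rng,zlo,zhi,first=True):
    out=[]
    for c in cols:
        k=[r for r in rng if zlo<z[r,c]<zhi]
        if k: out.append(P[k[0] if first else k[-1],c])
    return np.array(out)
def fit(e,n):
    for _ in range(3):
        k=np.polyfit(e[:,1],e[:,0],1); r=np.abs(e[:,0]-np.polyval(k,e[:,1])); e=e[r<max(2*np.median(r),.0005)]
    print(n,len(e),"yaw",np.degrees(-np.arctan(k[0])).round(2),"x(y)=",k.round(4),"z",e[:,2].mean().round(4),"y",e[:,1].min().round(3),e[:,1].max().round(3))
cols=[c for c in range(180,312) if not 215<c<275]
fit(edge(cols,range(180,250),.058,.069),"lid front wrist")
# front-face: points z .01-.05 around
m=box(175,320,185,225)&(z>.01)&(z<.055); q_=P[m]; print("frontface pts",len(q_)); 
if len(q_)>30: fit(q_,"frontface")
m=box(238,256,180,215)&(z>.02)&(z<.055); print("staple", P[m].round(3)[np.argsort(P[m][:,0])][:8])
m=box(225,268,190,262)&(z>.072)&(z<.13)
q_=P[m]; o=np.argsort(q_[:,0]); 
print("hasp",len(q_)); 
for r in range(190,262,5): print(r,[P[r,c].round(4).tolist() for c in(232,245,260)])
D=np.load("top.npz");p,P=D["p"],D["P"]; z=P[...,2]
lid=lambda c,r:.055<z[r,c]<.07
fit(edge([c for c in range(226,285)],range(148,170),.06,.069),"lid back top")
fit(edge([c for c in range(226,285) if not 238<c<266],range(185,210),.058,.069,False),"lid front top")
fit(edge(range(235,282),range(140,158),.042,.054,False),"plate front edge top")
fit(edge(range(243,286),range(100,125),.04,.049),"block rear edge top")
# case sides
L=[];Rr=[]
for r in range(162,192):
    k=[c for c in range(210,300) if .058<z[r,c]<.069]; L.append(P[r,k[0]]);Rr.append(P[r,k[-1]])
for e in(L,Rr):
    e=np.array(e);k=np.polyfit(e[:,0],e[:,1],1);print("side",k.round(4),np.degrees(np.arctan(k[0])).round(2))
L=[];Rr=[]
for r in range(112,128):
    k=[c for c in range(230,296) if .04<z[r,c]<.048]; 
    if len(k)>10:L.append(P[r,k[0]]);Rr.append(P[r,k[-1]])
print("block sides",np.median(L,0).round(4),np.median(Rr,0).round(4))
e=edge(range(228,292),range(140,158),.042,.054,False);print("plate ends",e[[0,1,-2,-1]].round(4).tolist())
E
```

```text
lid front wrist 67 yaw -7.63 x(y)= [0.134  0.5402] z 0.0601 y -0.114 0.036
frontface pts 1422
frontface 1118 yaw -7.62 x(y)= [0.1338 0.5402] z 0.0317 y -0.123 0.044
staple [[ 0.519 -0.038  0.043]
 [ 0.52  -0.038  0.039]
 [ 0.52  -0.037  0.034]
 [ 0.52  -0.038  0.034]
 [ 0.52  -0.037  0.043]
 [ 0.52  -0.037  0.038]
 [ 0.52  -0.036  0.047]
 [ 0.52  -0.039  0.046]]
hasp 835
190 [[0.5234, -0.0578, 0.0011], [0.5258, -0.0406, 0.0011], [0.5286, -0.0208, 0.0004]]
195 [[0.5301, -0.0588, 0.0017], [0.5202, -0.0378, 0.0452], [0.5354, -0.0217, 0.0008]]
200 [[0.5326, -0.0578, 0.0168], [0.5254, -0.0384, 0.0483], [0.537, -0.022, 0.0181]]
205 [[0.5326, -0.0559, 0.0383], [0.5315, -0.0393, 0.0482], [0.5368, -0.0221, 0.0392]]
210 [[0.5286, -0.0525, 0.0697], [0.5306, -0.0382, 0.0694], [0.5327, -0.0216, 0.0697]]
215 [[0.4841, -0.0327, 0.2138], [0.5352, -0.0387, 0.0728], [0.5376, -0.0223, 0.0724]]
220 [[0.4845, -0.0322, 0.2212], [0.5393, -0.0391, 0.0774], [0.5413, -0.0228, 0.078]]
225 [[0.4843, -0.0314, 0.2297], [0.5443, -0.0398, 0.0794], [0.5455, -0.0234, 0.0819]]
230 [[0.4845, -0.0308, 0.2366], [0.5551, 
[... 392 characters left out ...]
, -0.0286, 0.2631], [0.5677, -0.0421, 0.1035], [0.5689, -0.0266, 0.1051]]
260 [[0.4864, -0.0285, 0.2661], [0.5932, -0.0476, 0.066], [0.5956, -0.0301, 0.0659]]
lid back top 53 yaw -7.7 x(y)= [0.1352 0.6493] z 0.065 y -0.125 0.026
lid front top 14 yaw -7.17 x(y)= [0.1259 0.5408] z 0.064 y -0.117 0.028
plate front edge top 39 yaw -14.13 x(y)= [0.2518 0.6912] z 0.0472 y -0.127 0.001
block rear edge top 39 yaw -13.99 x(y)= [0.2492 0.802 ] z 0.0451 y -0.142 -0.023
side [-0.1317  0.1166] -7.5
side [-0.1324 -0.0514] -7.54
block sides [ 0.7589 -0.0145  0.0428] [ 0.7568 -0.1384  0.0448]
plate ends [[0.6937, 0.0149, 0.0518], [0.6945, 0.0123, 0.0482], [0.6597, -0.1272, 0.0472], [0.668, -0.1302, 0.0481]]
```

```bash

python3 -m crank '[{"slide":[24,-8.3,0],"angular":[0,0,0],"fingers":0.78},{"slide":[24,-8.3,0],"angular":[0,0,0],"fingers":0.78},{"slide":[24,-8.3,0],"angular":[0,0,0],"fingers":0.78},{"slide":[24,-8.3,0],"angular":[0,0,0],"fingers":0.78},{"slide":[0,0,-28],"angular":[0,0,0],"fingers":0.78},{"slide":[0,0,-28],"angular":[0,0,0],"fingers":0.78},{"slide":[0,0,-28],"angular":[0,0,0],"fingers":0.78},{"slide":[0,0,-24],"angular":[0,0,0],"fingers":0.78},{"slide":[0,0,-14],"angular":[0,0,0],"fingers":0.78},{"slide":[0,0,0],"angular":[0,0,0],"fingers":0.78}]'
python3 - <<'E'
from h import *
s=observe();r=s["tcp_pos"][:2]-np.array([.5305,-.0395]);print(s["tcp_pos"],"s,t",r@[.991,-.133],r@[.133,.991],s["contact_force"])
E
```

```text
clock: 2.65
tcp_pos: [0.5875, -0.044, 0.1757]
orientation: [-0.005, 0.064, 0.998, 0.001]
contact_force: [0.2, -0.2, -0.2]
grip_width: 0.0208
grip_force: 0.0
[ 0.58750133 -0.04399106  0.17566766] s,t 0.05708562768188665 0.003130541174554513 [ 0.17322111 -0.24778051 -0.22444087]
```

```bash

python3 -m crank '[{"slide":[-8,0.8,2],"angular":[0,0,0],"fingers":0.78},{"slide":[-8,0.8,4],"angular":[0,0,0],"fingers":0.78},{"slide":[-8,0.8,5],"angular":[0,0,0],"fingers":0.78},{"slide":[-8,0.8,5],"angular":[0,0,0],"fingers":0.78},{"slide":[-8,0.8,4],"angular":[0,0,0],"fingers":0.78},{"slide":[-8,0.8,2],"angular":[0,0,0],"fingers":0.78},{"slide":[-8,0.8,0],"angular":[0,0,0],"fingers":0.78},{"slide":[-8,0.8,0],"angular":[0,0,0],"fingers":0.78},{"slide":[-8,0.8,0],"angular":[0,0,0],"fingers":0.78},{"slide":[0,0,0],"angular":[0,0,0],"fingers":0.78}]'
python3 - <<'E'
from h import *
p,P=grab("wrist");np.savez("w2.npz",p=p,P=P); cv2.imwrite("pics/w2.png",p[:,:,::-1])
s=observe();r=s["tcp_pos"][:2]-np.array([.5305,-.0395]);print(s["tcp_pos"],"s,t",r@[.991,-.133],r@[.133,.991],s["contact_force"])
E
```

```text
clock: 3.48
tcp_pos: [0.5165, -0.0384, 0.2023]
orientation: [-0.001, 0.065, 0.998, 0.0]
contact_force: [-0.5, -0.3, 0.6]
grip_width: 0.0208
grip_force: 0.0
[ 0.51714815 -0.03850365  0.20237123] s,t -0.013364198756485538 -0.0007884133182095768 [-0.55648121 -0.51405101 -0.23009148]
```

View pics/w2.png

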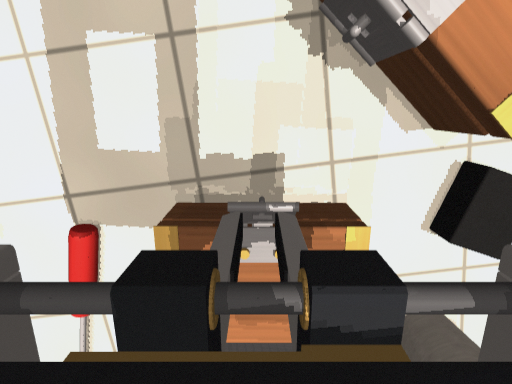

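The wrist view shows the flap past upright, with its rolled tip at (262,207), leaning to the robot. Next I press it down.

```bash

python3 -m crank '[{"slide":[-10,1.3,-6],"angular":[0,0,0],"fingers":0.78},{"slide":[-10,1.3,-6],"angular":[0,0,0],"fingers":0.78},{"slide":[-10,1.3,-6],"angular":[0,0,0],"fingers":0.78},{"slide":[-5,0.7,-10],"angular":[0,0,0],"fingers":0.78},{"slide":[0,0,-10],"angular":[0,0,0],"fingers":0.78},{"slide":[0,0,-10],"angular":[0,0,0],"fingers":0.78},{"slide":[0,0,-10],"angular":[0,0,0],"fingers":0.78},{"slide":[0,0,-10],"angular":[0,0,0],"fingers":0.78},{"slide":[0,0,-10],"angular":[0,0,0],"fingers":0.78},{"slide":[0,0,0],"angular":[0,0,0],"fingers":0.78}]'
python3 - <<'E'
from h import *
p,P=grab("wrist");np.savez("w3.npz",p=p,P=P); cv2.imwrite("pics/w3.png",p[:,:,::-1])
s=observe();r=s["tcp_pos"][:2]-np.array([.5305,-.0395]);print(s["tcp_pos"],"s,t",r@[.991,-.133],r@[.133,.991],s["contact_force"])
E
```

```text
clock: 4.37
tcp_pos: [0.4829, -0.0339, 0.1226]
orientation: [-0.001, 0.065, 0.998, 0.0]
contact_force: [2.3, -1.3, 4.0]
grip_width: 0.0208
grip_force: 2.1
[ 0.48307313 -0.03392988  0.1236612 ] s,t -0.04774085174238954 -0.0007877824559011632 [-0.12888738  0.17750879 -0.7799224 ]
```

View pics/w3.png

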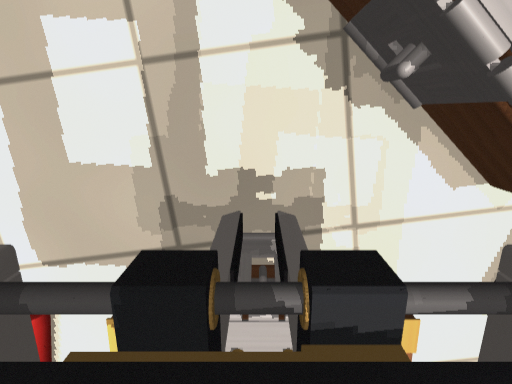

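```bash
python3 - <<'E'
from h import *
P=np.load("w3.npz")["P"]
for r in range(225,285,5):
  a=P[r,258]; d=a[:2]-np.array([.5305,-.0395]); print(r,a.round(4),"s",(d@[.991,-.133]).round(4))
E
```

```text
225 [ 0.4934 -0.0369  0.0011] s -0.0372
230 [ 0.4971 -0.0373  0.0016] s -0.0334
235 [ 0.4903 -0.0364  0.0262] s -0.0403
240 [ 0.4935 -0.0369  0.0268] s -0.037
245 [ 0.4955 -0.0371  0.0298] s -0.035
250 [ 0.4975 -0.0374  0.0328] s -0.033
255 [ 0.4995 -0.0376  0.0357] s -0.031
260 [ 5.219e-01 -4.060e-02  2.000e-04] s -0.0084
265 [ 0.5249 -0.041   0.0023] s -0.0054
270 [ 0.5246 -0.041   0.0101] s -0.0057
275 [ 0.5238 -0.0409  0.0181] s -0.0064
280 [ 0.5224 -0.0407  0.0268] s -0.0079
```

The tip sits at the finger's front corner. I go a little lower, then tilt the fingertips forward and swing the flap in.

```bash

python3 -m crank '[{"slide":[-2,0.3,-6],"angular":[0,0,0],"fingers":0.78},{"slide":[3,-0.4,0],"angular":[-0.13,-1,0],"fingers":0.78},{"slide":[3,-0.4,0],"angular":[-0.13,-1,0],"fingers":0.78},{"slide":[3,-0.4,0],"angular":[-0.13,-1,0],"fingers":0.78},{"slide":[3,-0.4,0],"angular":[-0.13,-1,0],"fingers":0.78},{"slide":[3,-0.4,0],"angular":[-0.13,-1,0],"fingers":0.78},{"slide":[3,-0.4,0],"angular":[-0.13,-1,0],"fingers":0.78},{"slide":[3,-0.4,0],"angular":[0,0,0],"fingers":0.78},{"slide":[3,-0.4,0],"angular":[0,0,0],"fingers":0.78},{"slide":[0,0,0],"angular":[0,0,0],"fingers":0.78}]'
python3 - <<'E'
from h import *
p,P=grab("wrist");np.savez("w4.npz",p=p,P=P); cv2.imwrite("pics/w4.png",p[:,:,::-1])
s=observe();M=q(s["orientation"]).as_matrix();tp=s["tcp_pos"]+.0972*M[:,2];r=tp[:2]-np.array([.5305,-.0395]);print(tp,"tip s,t",r@[.991,-.133],r@[.133,.991],s["contact_force"])
print(M.round(3))
for r in range(225,300,5):
  a=P[r,258]; d=a[:2]-np.array([.5305,-.0395]); print(r,a.round(4),"s",(d@[.991,-.133]).round(4))
E
```

```text
clock: 5.25
tcp_pos: [0.5049, -0.0368, 0.1187]
orientation: [0.052, 0.064, 0.997, -0.003]
contact_force: [-2.7, 0.1, 1.3]
grip_width: 0.0208
grip_force: 1.6
[ 0.51492667 -0.03814785  0.02199708] tip s,t -0.015613008174002633 -0.0007312691593979003 [-3.83718199  0.74327455  1.31756322]
[[-0.986  0.129  0.103]
 [ 0.128  0.992 -0.013]
 [-0.104  0.    -0.995]]
225 [ 5.275e-01 -4.140e-02  3.000e-04] s -0.0028
230 [ 0.5218 -0.0407  0.018 ] s -0.0084
235 [ 0.5249 -0.0411  0.0192] s -0.0053
240 [ 0.5248 -0.0411  0.0257] s -0.0054
245 [ 0.525  -0.0411  0.0314] s -0.0052
250 [ 0.5288 -0.0416  0.0311] s -0.0014
255 [ 0.5288 -0.0416  0.0366] s -0.0014
260 [ 0.5285 -0.0415  0.0423] s -0.0017
265 [ 0.5239 -0.0409  0.0539] s -0.0063
270 [ 0.5242 -0.041   0.058 ] s -0.006
275 [ 0.5241 -0.0409  0.0624] s -0.0061
280 [ 0.5229 -0.0408  0.0681] s -0.0074
285 [ 0.4758 -0.0346  0.1308] s -0.0549
290 [ 0.4764 -0.0346  0.132 ] s -0.0543
295 [ 0.4769 -0.0347  0.1333] s -0.0538
```

View pics/w4.png

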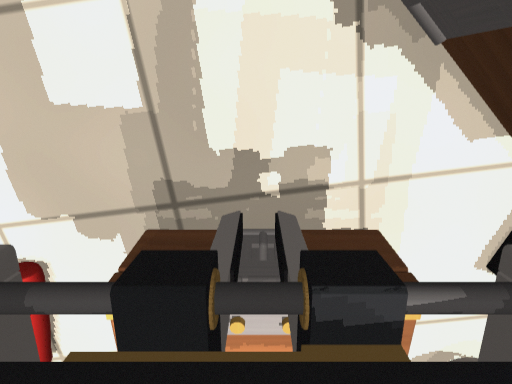

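The flap face is vertical at s≈-5.5 mm over z=19 to 62 mm, with the staple through it, so the hasp is shut. I check the gap from the top camera (case back edge to plate).

```bash
cat > gap.py <<'E'
from h import *
def gap(pic=None):
    p,P=grab("top"); z=P[...,2]
    if pic: cv2.imwrite(f"pics/{pic}.png",cv2.resize(cv2.convertScaleAbs(p[85:215,190:330,::-1],alpha=1.6,beta=20),None,fx=4,fy=4,interpolation=cv2.INTER_CUBIC))
    def fit(e):
        e=np.array(e)
        for _ in range(4):
            k=np.polyfit(e[:,1],e[:,0],1); r=np.abs(e[:,0]-np.polyval(k,e[:,1])); e=e[r<max(2*np.median(r),.0007)]
        return k,len(e)
    hsv=cv2.cvtColor(p,cv2.COLOR_RGB2HSV)
    wood=(hsv[...,0]<32)&(hsv[...,1]>110)
    A=[];B=[]
    for c in range(228,284):
        k=[r for r in range(100,185) if .058<z[r,c]<.07 and wood[r,c]]
        if k: A.append(P[k[0],c])
        # plate top: steel pixels z~.049 in front of the block
        k=[r for r in range(110,165) if .044<z[r,c]<.054 and not wood[r,c]]
        if k: B.append(P[k[-1],c])
    s=observe()
    for n,E in(("case back",A),("plate front",B)):
        k,l=fit(E); print(n,l,"yaw",np.degrees(-np.arctan(k[0])).round(2),"x at y=-.06:",np.polyval(k,-.06).round(4))
    print("F",s["contact_force"].round(2),"tcp",s["tcp_pos"].round(4),"t",s["clock"])
E
python3 -c "
from gap import *
gap()"
```

```text
case back 28 yaw -7.26 x at y=-.06: 0.6368
plate front 28 yaw -13.5 x at y=-.06: 0.6766
F [-4.17 -0.83  2.04] tcp [ 0.5048 -0.0368  0.1186] t 5.35
```

The case back is about 39 mm short of the plate (it shifted 4 mm toward the robot) and 6.5° off in yaw. I push while turning clockwise.

```bash

python3 -m crank '[{"slide":[3.3,-0.3,0],"angular":[0,0,-0.65],"fingers":0.78},{"slide":[3.3,-0.3,0],"angular":[0,0,-0.65],"fingers":0.78},{"slide":[3.3,-0.3,0],"angular":[0,0,-0.65],"fingers":0.78},{"slide":[3.3,-0.3,0],"angular":[0,0,-0.65],"fingers":0.78},{"slide":[3.3,-0.3,0],"angular":[0,0,-0.65],"fingers":0.78},{"slide":[3.3,-0.3,0],"angular":[0,0,-0.65],"fingers":0.78},{"slide":[3.3,-0.3,0],"angular":[0,0,-0.65],"fingers":0.78},{"slide":[3.3,-0.3,0],"angular":[0,0,-0.65],"fingers":0.78},{"slide":[3.3,-0.3,0],"angular":[0,0,-0.65],"fingers":0.78},{"slide":[3.3,-0.3,0],"angular":[0,0,-0.65],"fingers":0.78}]'
python3 -c "
from gap import *
gap()"
```

```text
clock: 6.18
tcp_pos: [0.5383, -0.0397, 0.1186]
orientation: [0.052, 0.121, 0.991, -0.006]
contact_force: [-5.5, 2.4, 2.9]
grip_width: 0.0208
grip_force: 3.4
case back 48 yaw -10.34 x at y=-.06: 0.6711
plate front 41 yaw -12.43 x at y=-.06: 0.6795
F [-4.26  0.91  2.03] tcp [ 0.5388 -0.0397  0.1187] t 6.2333
```

```bash

python3 -m crank '[{"slide":[2,-0.4,0],"angular":[0,0,0],"fingers":0.78},{"slide":[2,-0.4,0],"angular":[0,0,0],"fingers":0.78},{"slide":[2,-0.4,0],"angular":[0,0,0],"fingers":0.78},{"slide":[2,-0.4,0],"angular":[0,0,0],"fingers":0.78},{"slide":[2,-0.4,0],"angular":[0,0,0],"fingers":0.78},{"slide":[2,-0.4,0],"angular":[0,0,0],"fingers":0.78},{"slide":[2,-0.4,0],"angular":[0,0,0],"fingers":0.78},{"slide":[0,0,0],"angular":[0,0,0],"fingers":0.78},{"slide":[0,0,0],"angular":[0,0,0],"fingers":0.78},{"slide":[0,0,0],"angular":[0,0,0],"fingers":0.78}]'
python3 -c "
from gap import *
gap('g1')"
```

```text
clock: 7.07
tcp_pos: [0.5499, -0.0408, 0.1186]
orientation: [0.049, 0.121, 0.991, -0.005]
contact_force: [-13.6, 5.3, 8.3]
grip_width: 0.0211
grip_force: 6.9
case back 33 yaw -11.86 x at y=-.06: 0.6815
plate front 28 yaw -12.44 x at y=-.06: 0.6888
F [-13.81   5.9    8.7 ] tcp [ 0.5499 -0.0408  0.1186] t 7.1167
```

View pics/g1.png

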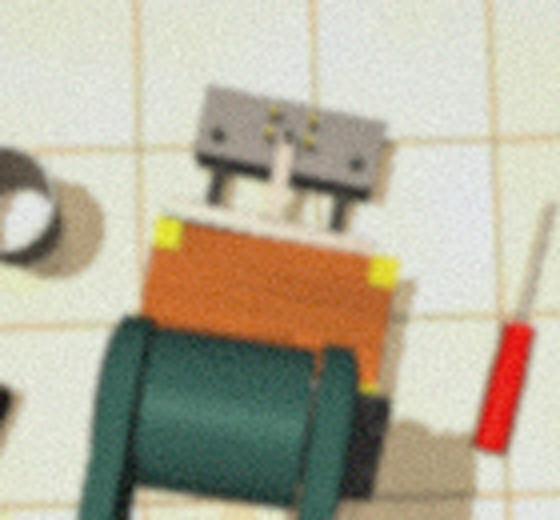

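The crop shows the pointer (290,133) about level with the front posts (270,130)/(308,140). The case back lies along the plate, about 1–2° short of flush. The fingertips press down on the rolled end (Fz +8.7), so I raise slightly, then turn and push a bit more.

```bash

python3 -m crank '[{"slide":[0,0,1],"angular":[0,0,-0.3],"fingers":0.78},{"slide":[0,0,1],"angular":[0,0,-0.3],"fingers":0.78},{"slide":[0,0,1],"angular":[0,0,-0.3],"fingers":0.78},{"slide":[0,0,1],"angular":[0,0,-0.3],"fingers":0.78},{"slide":[1,-0.2,0],"angular":[0,0,-0.3],"fingers":0.78},{"slide":[1,-0.2,0],"angular":[0,0,0],"fingers":0.78},{"slide":[1,-0.2,0],"angular":[0,0,0],"fingers":0.78},{"slide":[1,-0.2,0],"angular":[0,0,0],"fingers":0.78},{"slide":[0,0,0],"angular":[0,0,0],"fingers":0.78},{"slide":[0,0,0],"angular":[0,0,0],"fingers":0.78}]'
cat > ptr.py <<'E'
from gap import *
p,P=grab("top");z=P[...,2]
hsv=cv2.cvtColor(p,cv2.COLOR_RGB2HSV)
e=np.array([-.0,0]); ex=np.array([.970,-.242]); ey=np.array([.242,.970]); o=np.array([.677,-.0577])
v,u=np.mgrid[:384,:512]
m=(z>.054)&(u>240)&(u<285)&(v>104)&(v<140)&(hsv[...,1]<300)
for a,b in zip(np.argwhere(m),P[m]): 
    d=b[:2]-o; print(a,p[tuple(a)],"lon %.1f lat %.1f z %.1f"%(d@ex*1e3,d@ey*1e3,b[2]*1e3))
E
python3 -c "
from gap import *
gap()"; python3 ptr.py|head -40
```

```text
clock: 7.95
tcp_pos: [0.5535, -0.0412, 0.1198]
orientation: [0.048, 0.134, 0.99, -0.005]
contact_force: [-8.0, 6.1, -1.5]
grip_width: 0.0207
grip_force: 4.4
case back 39 yaw -12.96 x at y=-.06: 0.6856
plate front 39 yaw -13.27 x at y=-.06: 0.6923
F [-6.57  6.42 -1.49] tcp [ 0.5535 -0.0412  0.1198] t 8.0
[112 257] [90 81 59] lon 94.7 lat 18.4 z 66.0
[112 258] [93 87 56] lon 95.9 lat 15.9 z 64.1
[113 257] [83 77 56] lon 91.4 lat 17.7 z 67.6
[113 258] [76 68 41] lon 93.4 lat 15.3 z 62.9
[114 257] [75 66 54] lon 91.3 lat 17.7 z 58.6
[114 258] [61 52 36] lon 93.0 lat 15.2 z 55.1
[114 267] [91 83 53] lon 95.0 lat -9.9 z 66.3
[114 268] [91 87 53] lon 95.5 lat -12.7 z 66.8
[115 267] [78 71 46] lon 92.1 lat -10.6 z 66.7
[115 268] [82 71 42] lon 93.5 lat -13.2 z 64.0
[116 267] [75 66 53] lon 93.1 lat -10.7 z 54.4
[116 268] [67 59 38] lon 91.8 lat -13.7 z 60.5
[117 256] [93 83 57] lon 80.0 lat 18.0 z 66.5
[117 257] [93 88 50] lon 80.7 lat 15.3 z 66.4
[117 261] [69 61 57] lon 82.2 lat 4.3 z 69.3
[117 262] [63 59 53] lon 82.5 lat 1.6 z 70.3
[118 256] [78 70 45] lon 77.4 lat 17.4 z 66.0
[118 257] 
[... 368 characters left out ...]
1  94  59] lon 81.2 lat -13.0 z 66.1
[120 261] [104  95  86] lon 77.8 lat 3.2 z 55.9
[120 262] [91 87 72] lon 78.3 lat 0.4 z 56.2
[120 266] [79 76 45] lon 78.1 lat -10.9 z 65.3
[120 267] [90 82 43] lon 78.9 lat -13.6 z 64.4
[121 260] [115 107  97] lon 74.2 lat 5.2 z 56.5
[121 266] [67 60 40] lon 76.8 lat -11.3 z 60.2
[121 267] [68 58 39] lon 77.8 lat -14.0 z 58.7
[122 261] [126 117 103] lon 72.4 lat 2.0 z 55.1
[122 263] [95 87 77] lon 73.8 lat -3.5 z 54.5
[123 262] [117 108  93] lon 69.1 lat -1.6 z 59.1
[124 259] [116 109  95] lon 65.8 lat 6.2 z 54.2
[124 260] [129 121 110] lon 66.1 lat 3.4 z 55.5
[124 261] [130 120 104] lon 66.8 lat 0.7 z 55.1
[126 260] [125 116 105] lon 60.6 lat 2.2 z 55.3
```

The pointer stands 1.7 mm past the front posts (plate ≈0.0117). It needs about 5 mm more, easing the sideways force.

```bash

python3 -m crank '[{"slide":[1,0,0],"angular":[0,0,0],"fingers":0.78},{"slide":[1,0,0],"angular":[0,0,0],"fingers":0.78},{"slide":[1,0,0],"angular":[0,0,0],"fingers":0.78},{"slide":[1,0,0],"angular":[0,0,0],"fingers":0.78},{"slide":[1,0,0],"angular":[0,0,0],"fingers":0.78},{"slide":[0.8,0,0],"angular":[0,0,0],"fingers":0.78},{"slide":[0,0,0],"angular":[0,0,0],"fingers":0.78},{"slide":[0,0,0],"angular":[0,0,0],"fingers":0.78},{"slide":[0,0,0],"angular":[0,0,0],"fingers":0.78},{"slide":[0,0,0],"angular":[0,0,0],"fingers":0.78}]'
python3 -c "
from gap import *
gap('g2')"; python3 ptr.py|awk '{if($NF>61)print}'
```

```text
clock: 8.88
tcp_pos: [0.5583, -0.0407, 0.1198]
orientation: [0.046, 0.134, 0.99, -0.005]
contact_force: [-10.4, 6.2, 0.7]
grip_width: 0.0207
grip_force: 6.3
case back 43 yaw -13.86 x at y=-.06: 0.6898
plate front 41 yaw -14.1 x at y=-.06: 0.6965
F [-10.75   8.02   1.3 ] tcp [ 0.5583 -0.0407  0.1198] t 8.9333
[112 257] [91 85 62] lon 94.3 lat 18.4 z 67.1
[112 258] [92 85 53] lon 95.4 lat 15.7 z 65.7
[113 257] [80 71 48] lon 93.1 lat 18.1 z 61.9
[113 258] [75 66 39] lon 93.3 lat 15.3 z 63.3
[114 267] [89 81 52] lon 95.6 lat -9.9 z 64.4
[114 268] [95 85 52] lon 95.9 lat -12.6 z 65.6
[115 267] [81 72 48] lon 91.8 lat -10.6 z 67.8
[115 268] [82 74 40] lon 93.0 lat -13.3 z 66.0
[116 261] [76 70 65] lon 84.6 lat 4.9 z 70.6
[116 262] [60 55 50] lon 85.4 lat 2.2 z 70.0
[117 256] [91 89 59] lon 79.7 lat 18.0 z 67.5
[117 257] [93 83 52] lon 80.0 lat 15.2 z 68.8
[117 261] [72 65 59] lon 82.7 lat 4.4 z 67.5
[117 262] [53 51 43] lon 82.5 lat 1.6 z 70.3
[117 263] [54 55 51] lon 84.8 lat -0.9 z 64.6
[118 256] [84 74 47] lon 78.2 lat 17.6 z 63.3
[118 257] [80 73 41] lon 78.2 lat 14.8 z 65.4
[118 262] [66 59 52] lon 80.6 lat 1.1 z 67.4
[119 266] [93 88 55] lon 81.1 lat -10.2 z 64.6
[119 267] [97 93 58] lon 82.2 lat -12.9 z 62.6
[120 266] [82 76 43] lon 77.3 lat -11.0 z 67.9
[120 267] [90 85 47] lon 78.8 lat -13.6 z 65.1
[138 241] [104  71  47] lon 12.9 lat 45.4 z 67.4
[138 242] [110  80  59] lon 14.6 lat 43.2 z 62.8
[139 241] [104  51  19] lon 10.2 lat 44.8 z 67.3
[139 242] [104  57  27] lon 11.4 lat 42.4 z 64.7
[139 243] [104  61  34] lon 12.4 lat 39.8 z 63.1
[139 245] [109  76  50] lon 12.7 lat 34.1 z 66.8
[139 246] [112  79  59] lon 13.9 lat 31.6 z 64.1
```

View pics/g2.png

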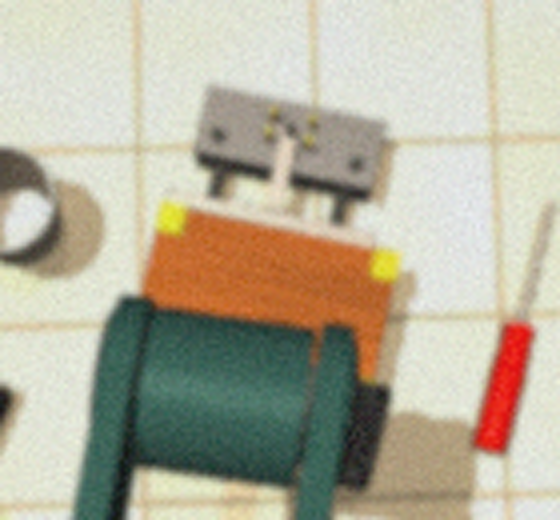

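The pointer (290,128) now stands between the pairs, about 4.4 mm past the front posts (≈0.0145), and the case (-13.9°) is flush with the plate (-14.1°). I go 2 mm more and check the hasp.

```bash

python3 -m crank '[{"slide":[0.8,0.4,0],"angular":[0,0,0],"fingers":0.78},{"slide":[0.8,0.4,0],"angular":[0,0,0],"fingers":0.78},{"slide":[0.7,0.2,0],"angular":[0,0,0],"fingers":0.78},{"slide":[0,0,0],"angular":[0,0,0],"fingers":0.78},{"slide":[0,0,0],"angular":[0,0,0],"fingers":0.78},{"slide":[0,0,0],"angular":[0,0,0],"fingers":0.78},{"slide":[0,0,0],"angular":[0,0,0],"fingers":0.78},{"slide":[0,0,0],"angular":[0,0,0],"fingers":0.78},{"slide":[0,0,0],"angular":[0,0,0],"fingers":0.78},{"slide":[0,0,0],"angular":[0,0,0],"fingers":0.78}]'
python3 -c "
from gap import *
gap()
p,P=grab('wrist');cv2.imwrite('pics/w5.png',cv2.convertScaleAbs(p[:,:,::-1],alpha=1.3,beta=10))
for r in range(222,290,5):
  for c in (250,258): print(r,c,P[r,c].round(4),'lon',((P[r,c][:2]-[.677,-.0577])@[.970,-.242]).round(4))
"; python3 ptr.py|awk '{if($NF>61)print}'|head -24
```

```text
clock: 9.82
tcp_pos: [0.5598, -0.0406, 0.1198]
orientation: [0.045, 0.134, 0.99, -0.006]
contact_force: [-13.9, 5.3, 3.0]
grip_width: 0.0208
grip_force: 7.3
case back 36 yaw -13.92 x at y=-.06: 0.6908
plate front 45 yaw -14.33 x at y=-.06: 0.698
F [-14.16   5.34   3.21] tcp [ 0.5598 -0.0407  0.1198] t 9.8667
222 250 [ 0.5765 -0.0528  0.0007] lon -0.0987
222 258 [ 0.578  -0.0472  0.0009] lon -0.0986
227 250 [ 0.5802 -0.0539  0.0012] lon -0.0949
227 258 [ 0.5814 -0.0482  0.0018] lon -0.095
232 250 [ 0.575  -0.0519  0.0188] lon -0.1003
232 258 [ 0.5762 -0.0467  0.0192] lon -0.1004
237 250 [ 0.5764 -0.0522  0.0231] lon -0.099
237 258 [ 0.5768 -0.0469  0.0249] lon -0.0998
242 250 [ 0.5757 -0.0518  0.0307] lon -0.0997
242 258 [ 0.578  -0.0472  0.029 ] lon -0.0986
247 250 [ 0.5756 -0.0516  0.0368] lon -0.0998
247 258 [ 0.5811 -0.0481  0.0296] lon -0.0953
252 250 [ 0.5753 -0.0514  0.0429] lon -0.1001
252 258 [ 0.5812 -0.0481  0.0354] lon -0.0953
257 250 [ 0.5765 -0.0516  0.0464] lon -0.099
257 258 [ 0.581  -0.0481  0.0412] lon -0.0954
262 250 [ 0.5759 -0.0513  0.0524] lon -0.0996
262 258 [ 0
[... 900 characters left out ...]
.2 z 64.0
[116 261] [76 73 64] lon 86.4 lat 5.2 z 64.5
[116 262] [58 55 48] lon 86.2 lat 2.3 z 67.3
[116 263] [58 57 50] lon 86.1 lat -0.5 z 69.6
[116 268] [66 61 40] lon 91.6 lat -13.7 z 61.1
[117 256] [91 84 56] lon 80.5 lat 18.1 z 65.0
[117 257] [95 90 53] lon 81.2 lat 15.4 z 64.5
[117 261] [79 73 68] lon 83.6 lat 4.6 z 64.5
[117 262] [58 50 47] lon 83.1 lat 1.7 z 68.5
[117 263] [56 55 49] lon 85.2 lat -0.8 z 63.2
[118 256] [84 74 50] lon 77.1 lat 17.4 z 67.1
[118 257] [84 74 46] lon 78.6 lat 14.9 z 63.8
[119 266] [91 86 54] lon 81.5 lat -10.2 z 63.2
[119 267] [98 92 55] lon 82.3 lat -12.9 z 62.5
[120 266] [82 78 44] lon 77.9 lat -10.9 z 66.1
[120 267] [90 85 46] lon 77.7 lat -13.7 z 68.7
```

View pics/w5.png

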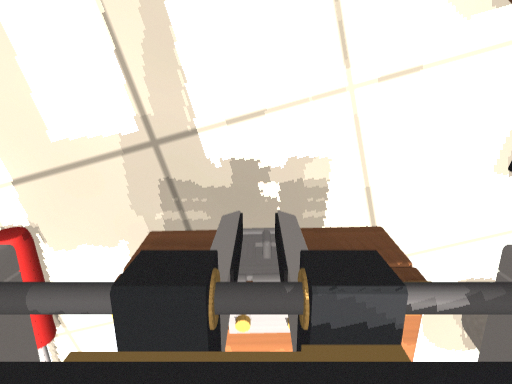

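The wrist view shows the flap flat on the front (vertical to within 1 mm over z=19 to 61 mm), with the staple (267,245) through the slot between the fingers. The pointer is about 6 mm past the front posts (plate ≈0.016, ~10 N) and steady.

```bash
python3 -c "
from station import job_done
print(job_done())"
```

```text
the job is handed in; nothing more can be done
None
```

The job is handed in at about 10 s on the robot's clock: the hasp is shut over its staple, and the arm is still pressing the case flush against the grey stop at about 10 N. The pointer stands between the gauge posts (plate pushed about 16 mm), and I kept the arm clear of the charcoal block, screwdriver and cup.

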